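# Switch on the grindstone under its hinged guard

## Task

Switch on the big grindstone: of the two switch stations, its toggle is the one under the wider hinged guard. With a fingertip under its free edge, swing that guard back until it stays open by itself, push the toggle all the way over towards the hinge, then push the guard over so that it drops fully shut. Nothing needs gripping; leave the narrower guard, its toggle and everything lying about as they are.

Things in the scene. Friction and masses are not known exactly. Their poses are not given: they have to be found in the camera images.
- wide_station: fixed grey switch station with the wide guard: a housing 120 (x) x 130 (y) x 60 mm high on the table; origin at the centre of its underside, its x axis points from the guard's free edge to the hinge (roughly away from the robot), z up. Its flat top panel is 60 mm above the table
- wide_hinge (a point): middle of the guard's hinge axis (parallel to the station's y), 45 mm behind the station's centre (+x), 64 mm above the table; fixed to the station
- wide_guard_edge (a point): middle of the free front edge, underside, of the steel guard; moves with it. Guard: hood 100 mm wide, open at the front, 3 mm top plate 50 mm above the panel when shut, reaching 130 mm in front of the hinge; side cheeks only on the 86 mm next to the hinge; last 25 mm overhangs the housing, so a fingertip fits under it. Shut, this point is 85 mm in front (-x) of the station's centre, 111 mm above the table
- wide_guard (a joint): guard angle, rad: 0 shut, grows as the front edge rises and swings back to the stop at 1.5, where the plate stands nearly upright (edge about 200 mm above the table, 84 mm behind (+x) the station's centre). About 0.15 kg, swings freely: below about 0.8 it falls shut, above about 1.0 it falls open and stays open by itself
- wide_toggle_tip (a point): centre of the steel toggle near its end, 40 mm from the pivot; the toggle is a 9 mm rod with a 13 mm thick end, rising 40 mm above the panel; pivot 5 mm in front (-x) of the station's centre, 61 mm above the table
- wide_toggle (a joint): toggle angle, rad: about 0 = off, leaning 0.35 rad towards the guard's free edge (-x of the station); 0.7 = on, leaning 0.35 rad towards the hinge (its end stop). Friction only (about 1 N at the tip): it stays wherever it is left
- narrow_station: fixed grey switch station with the narrow guard: a housing 120 (x) x 130 (y) x 60 mm high on the table; origin at the centre of its underside, its x axis points from the guard's free edge to the hinge (roughly away from the robot), z up. Its flat top panel is 60 mm above the table
- narrow_hinge (a point): middle of the guard's hinge axis (parallel to the station's y), 45 mm behind the station's centre (+x), 64 mm above the table; fixed to the station
- narrow_guard_edge (a point): middle of the free front edge, underside, of the steel guard; moves with it. Guard: hood 56 mm wide, open at the front, 3 mm top plate 50 mm above the panel when shut, reaching 130 mm in front of the hinge; side cheeks only on the 86 mm next to the hinge; last 25 mm overhangs the housing, so a fingertip fits under it. Shut, this point is 85 mm in front (-x) of the station's centre, 111 mm above the table
- narrow_guard (a joint): guard angle, rad: 0 shut, grows as the front edge rises and swings back to the stop at 1.5, where the plate stands nearly upright (edge about 200 mm above the table, 84 mm behind (+x) the station's centre). About 0.15 kg, swings freely: below about 0.8 it falls shut, above about 1.0 it falls open and stays open by itself
- narrow_toggle_tip (a point): centre of the steel toggle near its end, 40 mm from the pivot; the toggle is a 9 mm rod with a 13 mm thick end, rising 40 mm above the panel; pivot 5 mm in front (-x) of the station's centre, 61 mm above the table
- narrow_toggle (a joint): toggle angle, rad: about 0 = off, leaning 0.35 rad towards the guard's free edge (-x of the station); 0.7 = on, leaning 0.35 rad towards the hinge (its end stop). Friction only (about 1 N at the tip): it stays wherever it is left
- whetstone: loose brick-red whetstone, 150 x 45 x 25 mm, lying between the two switch stations; origin at the centre of its underside
- knife_handle: loose round wooden knife handle without blade, 120 mm long, 26 mm thick, lying in front; origin at the centre of its underside (side facing the table)
- oil_bottle: loose white oil bottle, 48 mm diameter, 110 mm tall, standing between the stations, further back; origin at the centre of its underside
- mug: loose white mug, 85 mm tall, off to the right; origin at the centre of its underside
- dressing_block: loose wooden block 90 x 40 x 30 mm, off to the left; origin at the centre of its underside
- brass_weight: loose brass weight, 44 mm diameter, 50 mm tall, off to the right; origin at the centre of its underside
- wrench: loose steel wrench lying off to the left; origin at the centre of its underside (side facing the table)
Things that resemble listed ones, but are neither listed nor needed, are in the scene too. What is shaped like the wide_station but green or yellow is not meant.

How it is judged (in metres and radians):
On the way, in this order (a step that is already met when the one before it is completed fails the run):
1. the wider guard is swung back and open, its toggle not yet flipped (value of joint wide_guard above 1.3 rad and value of joint wide_toggle below 0.45 rad), for 0.2 s.
2. the toggle is flipped right over while the guard is open (value of joint wide_toggle above 0.6 rad and value of joint wide_guard above 0.8 rad), for 0.2 s.
3. the guard is shut again over the toggle (value of joint wide_guard below 0.06 rad and value of joint wide_toggle above 0.6 rad), for 0.2 s.
At the end, for the whole second after the job is handed in: the wider guard is shut (below 0.06 rad) and at rest, its toggle is on (above 0.6 of 0.7 rad), the narrower guard is shut (below 0.06 rad) with its toggle off (below 0.2 rad), and no loose thing is more than 30 mm from where it stood (all of step 3 and velocity of joint wide_guard between -0.1 and 0.1 rad/s and value of joint narrow_guard below 0.06 rad and value of joint narrow_toggle below 0.2 rad and distance of each of whetstone, knife_handle, oil_bottle, mug, dressing_block, brass_weight, wrench from where it was at the start of the episode below 0.03 m); the robot touches nothing.
It fails at once if the narrower guard is lifted or its toggle pushed (value of joint narrow_guard above 0.2 rad or value of joint narrow_toggle above 0.25 rad).
It fails at once if a loose thing is picked up, knocked over or shoved more than 30 mm (distance of any of whetstone, knife_handle, oil_bottle, mug, dressing_block, brass_weight, wrench from where it was at the start of the episode above 0.03 m).
It also fails if it takes over 58 s, if anything falls off the work surface, if the arm or the gripper's body presses on something with over 40 N, if the wrist force passes 120 N, or if a joint passes its speed limit or range.

## Robot

A 6-joint arm with a two-finger parallel gripper is mounted at the origin on the work surface. World frame = base frame: x ahead of the robot, y to its left, z up, the work surface at z = 0. Lengths are in mm, angles in degrees, forces in N, time in s.
With the tool pointing down it reaches from about 350 to 850 mm from the base axis. Payload 8.1 kg.
Tool frame: the origin (TCP) lies at the very end of the fingers, on their centre line; the grasp point (between the pads) lies 19 mm behind it (r.grip_depth is the distance from the TCP to the grasp point, in mm); z points along the fingers, y is the direction in which the jaws open and shut (so a half turn about z gives the same grasp; the last joint's range is limited). The gripper opens to 85 mm and grips with 20 to 120 N. Pads are 22 mm wide; open, the fingers measure 114 mm over their backs; the gripper's body (76 mm by 85 mm) begins 54 mm behind the grasp point. The pads swing forward as they close: fully open they stand 13 mm farther back than shut.
Start: joints at [-80.695, 7.471, 85.268, -0, 87.261, -4.893], TCP at [147.183, -581.672, 231.292] pointing down, gripper open.
Joint ranges: [-169.43, 169.43], [-51.17, 129.36], [1.28, 143.12], [-76.62, 256.62], [0, 156.53], [-152.29, 152.29]. Speed limits (degrees/s): [136.94, 136.94, 159.86, 180, 180, 180].

## Interface

Orientations are given as [roll, pitch, yaw] about the fixed x, y, z axes, in that order (R = Rz(yaw) Ry(pitch) Rx(roll)).
In Python, from bench import status, viewer, hand_in, r gives the robot as it stands.
- The arm moves only by the shell command python3 -m crank 'ROWS' [OPENING] [FORCE]. ROWS is a JSON object of lists of equal length, an entry for each row: "slide": the shift along the tool's x, y, z in m, a list of three; "twist": the turn about the tool's z in rad. A call has 1 to 8 rows; each row shifts and turns the commanded pose from where the row before left it, along the tool's axes as they then stand; what a row does not reach is not made up. A row lasts 1/10 s, in which the tool goes at most 50 mm and 8.59 degrees, less where a joint would pass 70% of its speed; a pose out of reach is approached as far as the arm can. A call with a gripper value outside its range is refused whole. OPENING is the closure, from 0 (fully open) to 1 (shut), set as the call begins (- or left out, the last holds). The fingers move at their own pace and stop on an object; FORCE is the grip in N (left out, the last holds). Time passes only in rows, so rows that do not move let the fingers close. It gives the time, the measured TCP pose, the force and the opening at its end, in the units of the state.
- status.sense(): the state, without advancing time (a new reading comes with each control period).
- viewer.snapshot(name): name is "side" or "top"; returns a dict with "img" (400x640x3 uint8, red, green, blue), "fx", "fy", "cx", "cy" (pixels), "k1" (the pictures are not rectified: a ray, as slopes to the right and down, at radius r is drawn at 1 + k1 r^2 times it, then the intrinsics apply), "R" (3x3) and "t" (3): a world point X has camera coordinates R X + t. Camera axes: x right, y down, z forward; pixel columns grow to the right and rows downward; lengths in mm; the calibration is good to about 2 mm. A picture is of the moment at which its call begins. There is no depth.
- hand_in(): hands the job in, once; it reports no verdict.
The state is a dict: "time": time; "joint_pos": joint angles; "qd": joint speeds; "joint_efforts": joint torques, N m; "tool_pos": TCP position; "tcp_rot": TCP orientation; "ft_force": force on the tool from outside, world axes, zero at the start; "wrist_torque": the same for the moment, N m; "finger_gap": finger opening in mm.
Only numpy, scipy, OpenCV 4.12 (cv2) and the standard library are available. Lean on these libraries where they do the work, as an engineer would, in place of code of your own. Each camera call takes 0.05 s, during which the arm holds its last target.

## Working session

There is one attempt and no reset: what is moved stays moved. The work goes in short steps, Python scripts to look and compute and a shell command to move; the robot and the scene stay as the last step left them, time stands still between calls to the robot, and variables do not carry over. Pictures are saved under pics/ and viewed, and the job is handed in when it is done.

```bash
ls; mkdir -p pics; python3 - <<'E'
from bench import status, viewer, r
import cv2
print(status.sense())
for n in("side","top"):
    s=viewer.snapshot(n); cv2.imwrite(f"pics/{n}0.png",s["img"][:,:,::-1]); print(n,{k:v for k,v in s.items() if k!="img"})
E
```

```text
pics
{'time': 0.0, 'joint_pos': array([-8.06978255e+01,  7.51578144e+00,  8.53309444e+01,  2.88440693e-04,
        8.72610893e+01, -4.89228403e+00]), 'qd': array([ 0.03293661, -0.00895668,  0.02616386,  0.0130791 , -0.00755963,
        0.08886133]), 'joint_efforts': array([-4.37264898e-03, -5.69396996e+01, -5.00562394e+01, -5.22130304e-04,
        1.48047408e-02,  4.47304990e-05]), 'tool_pos': array([ 147.06865051, -581.11891373,  230.22145366]), 'tcp_rot': array([-1.79892602e+02, -9.48179703e-03,  1.41944356e+01]), 'ft_force': array([0.41062559, 0.36207801, 0.26801548]), 'wrist_torque': array([-0.00910366, -0.02689886,  0.02137605]), 'finger_gap': 85.39721756692704}
side {'fx': 375.01546339142874, 'fy': 375.01546339142874, 'cx': 319.74766929776825, 'cy': 197.99747653905632, 'k1': -0.01375769332135042, 'R': array([[ 0.90280056, -0.42996418, -0.00905284],
       [-0.29531435, -0.60449746, -0.7398461 ],
       [ 0.3126349 ,  0.67060691, -0.67271524]]), 't': array([-412.15101929,  176.88879788, 1184.73027191])}
top {'fx': 500.98029008488965, 'fy': 500.98029008488965, 'cx': 322.83925676339464, 'cy': 198.33877860643696, 'k1': -0.0479649931076281, 'R': array([[ 0.00214767, -0.99999664,  0.0014551 ],
       [-0.99567377, -0.00227355, -0.09289014],
       [ 0.09289313, -0.00124931, -0.9956753 ]]), 't': array([   3.13486014,  481.01997053, 1487.48257421])}
```

View pics/side0.png

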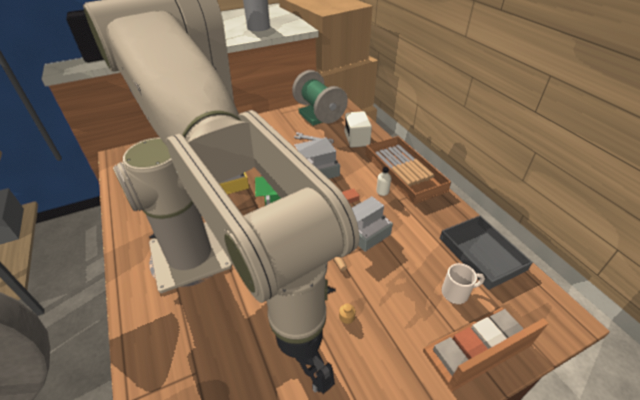

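View pics/top0.png

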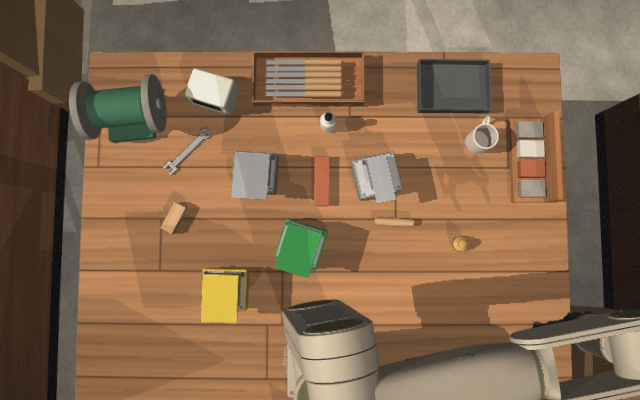

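The top view shows these candidates: a grey station with a wide hood at (254,175), a grey station with a narrow hood at (376,177), a green one at (301,248) and a yellow one at (223,296). By the description, the one I want is grey and wide, at (254,175). I'll check it in a close crop.

```bash
python3 - <<'E'
import cv2
a=cv2.imread("pics/top0.png")[135:235,215:415]
cv2.imwrite("pics/top0c.png",cv2.resize(a,None,fx=4,fy=4,interpolation=cv2.INTER_CUBIC))
a=cv2.imread("pics/side0.png")[120:270,240:440]
cv2.imwrite("pics/side0c.png",cv2.resize(a,None,fx=4,fy=4,interpolation=cv2.INTER_CUBIC))
E
```

```text
(no output)
```

View pics/top0c.png

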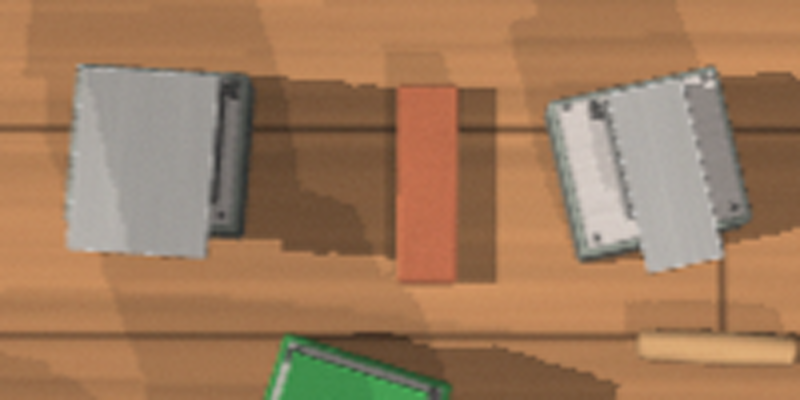

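View pics/side0c.png

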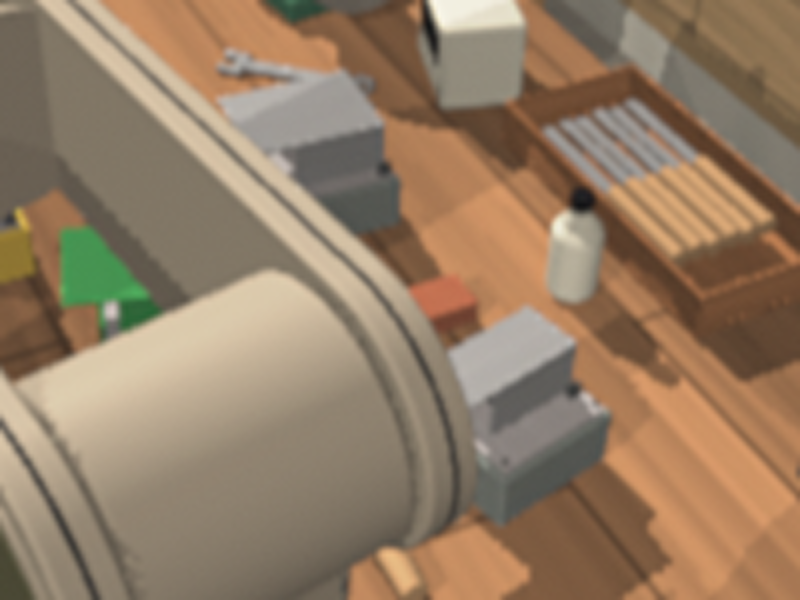

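The crop confirms it. The grey hood on the left, with plate corners at about (234.5,151.5), (231.7,197.2) and (266.7,199.2), is about 100 mm wide and covers most of its housing. The right one is narrow, with panel visible on both sides. Next I'll measure the wide one.

```bash
cat > h.py <<'E'
import numpy as np, cv2
from bench import status, viewer, r
def ray(s,u,v):
    K=np.array([[s["fx"],0,s["cx"]],[0,s["fy"],s["cy"]],[0,0,1]])
    p=cv2.undistortPoints(np.array([[[u,v]]],float),K,np.array([s["k1"],0,0,0,0.]))[0,0]
    R=np.array(s["R"]);t=np.array(s["t"])
    return -R.T@t, R.T@np.array([p[0],p[1],1])
def onz(s,u,v,z):
    c,d=ray(s,u,v); return c+d*(z-c[2])/d[2]
def proj(s,X):
    K=np.array([[s["fx"],0,s["cx"]],[0,s["fy"],s["cy"]],[0,0,1]])
    return cv2.projectPoints(np.array([X],float),cv2.Rodrigues(np.array(s["R"]))[0],np.array(s["t"]).astype(float),K,np.array([s["k1"],0,0,0,0.]))[0][0,0]
E
python3 - <<'E'
from h import *
s=viewer.snapshot("top")
for n,u,v,z in [("BL",78,66,114),("FL",67,249,114),("FR",207,257,114),("hBR",250,76,60),("hFR",240,236,60),
 ("stone",427,90,25),("stone",397,282,25),("stone",457,282,25),("nFL",648,270,114),("nFR",722,258,114),("nBR",716,68,60),("nBL",548,103,60),("nhFR",749,220,60)]:
    print(n,onz(s,215+u/4,135+v/4,z).round(1))
for n,u,v,z in [("green tl",287,220,114),("green tr",326,232,114),("green b",276,270,114),("yellow top",203,270,114),("yb",203,322,114),("bottle",328,122,110),("wrench",165,170,10),("wrench",206,132,10),("block",173,218,30),("w",205,72,80)]:
    print(n,onz(s,u,v,z).round(1))
hsv=cv2.cvtColor(s["img"],cv2.COLOR_RGB2HSV)
m=((hsv[:,:,1]<50)&(hsv[:,:,2]>110)).astype(np.uint8)
m[:, :215]=0;m[:140]=0;m[210:]=0;m[:,300:]=0
cs,_=cv2.findContours(m,0,2)
c=max(cs,key=cv2.contourArea); print(cv2.contourArea(c)); rr=cv2.minAreaRect(c);print(rr)
for u,v in cv2.boxPoints(rr): print(onz(s,u,v,114).round(1))
E
```

```text
BL [606.4 257.2 114. ]
FL [475.  262.5 114. ]
FR [469.5 163.1 114. ]
hBR [609.2 139.   60. ]
hFR [490. 145.  60.]
stone [605.1   7.8  25. ]
stone [459.1  30.   25. ]
stone [459.2 -15.1  25. ]
nFL [ 461. -149.  114.]
nFR [ 469.6 -201.5  114. ]
nBR [ 616.2 -206.7   60. ]
nBL [589.5 -81.8  60. ]
nhFR [ 502.7 -229.7   60. ]
green tl [410.9 105.2 114. ]
green tr [377.4  -4.8 114. ]
green b [270.9 134.9 114. ]
yellow top [270.  339.7 114. ]
yb [126.3 336.9 114. ]
bottle [693.9 -10.1 110. ]
wrench [568.4 488.7  10. ]
wrench [687.  365.2  10. ]
block [420.  453.5  30. ]
w [853.6 356.8  80. ]
1602.0
((252.44029235839844, 174.89602661132812), (40.51007080078125, 46.29722595214844), 3.814074993133545)
[476.7 265.6 114. ]
[609.5 259.4 114. ]
[601.8 143.5 114. ]
[469.3 150.7 114. ]
```

Measured: plate width is 99.6 mm (expected 100), yaw about -2.9°, free edge mid about (471,212.6), station centre about (556,208), and r is about 590, so it is in reach. The tool stays vertical, so the shut fingers will press on the free edge from the front while rising along its arc.

First I'll shut the gripper, line up the yaw and cross at height.

```bash
python3 -m crank '{"slide":[[0,0,0],[0,0,0],[0.04,0,0],[0.04,0,0],[0.04,0,0],[0.04,0,0],[0.04,0,0],[0.03,0,0]],"twist":[0.15,0.15,0,0,0,0,0,0]}' 1 30
python3 -m crank '{"slide":[[0,-0.04,0],[0,-0.04,0],[0,-0.04,0],[0,-0.04,0],[0,-0.04,0],[0,-0.04,0],[0,-0.04,0],[0,-0.04,0]],"twist":[0,0,0,0,0,0,0,0]}'
```

```text
time: 0.95
tool_pos: [379.2, -593.0, 230.6]
tcp_rot: [-179.9, 0.0, -2.9]
ft_force: [0.2, -0.8, 0.4]
finger_gap: 0.3
time: 1.75
tool_pos: [393.2, -272.4, 230.9]
tcp_rot: [-180.0, 0.0, -3.0]
ft_force: [1.0, -1.4, 0.4]
finger_gap: -0.1
```

```bash
python3 -m crank '{"slide":[[0,-0.04,0],[0,-0.04,0],[0,-0.04,0],[0,-0.04,0],[0,-0.04,0],[0,-0.04,0],[0,-0.04,0],[0,-0.04,0]],"twist":[0,0,0,0,0,0,0,0]}'
python3 -m crank '{"slide":[[0,-0.04,0],[0,-0.04,0],[0,-0.04,0],[0,-0.04,0],[0,0,0],[0,0,0]],"twist":[0,0,0,0,0,0]}'
python3 - <<'E'
from h import *
for n in("side","top"):
    s=viewer.snapshot(n); cv2.imwrite(f"pics/{n}1.png",s["img"][:,:,::-1])
print(status.sense()["tool_pos"])
E
```

```text
time: 2.55
tool_pos: [409.9, 47.0, 231.2]
tcp_rot: [180.0, -0.0, -3.0]
ft_force: [1.3, -0.5, -0.0]
finger_gap: 0.1
time: 3.15
tool_pos: [418.1, 205.9, 230.8]
tcp_rot: [180.0, 0.1, -2.9]
ft_force: [0.1, -0.7, -0.7]
finger_gap: -0.0
[418.48356866 204.56627628 231.03393442]
```

View pics/side1.png

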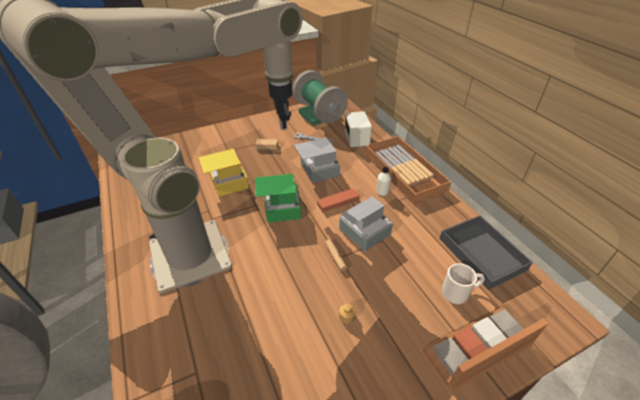

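View pics/top1.png

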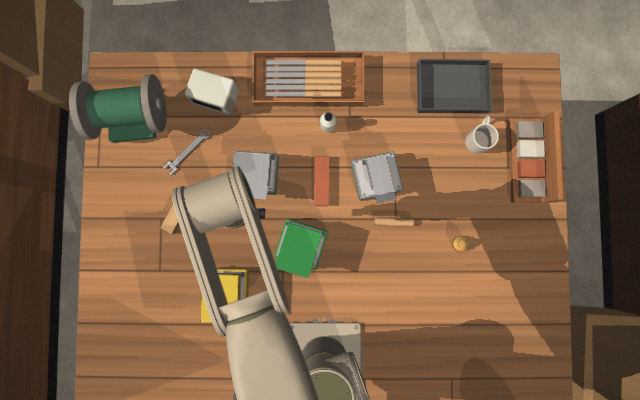

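The side view now shows the wide grey station clear at (318,158), with the gripper above and in front of it at (283,110). I'll use this view to check the edge.

```bash
python3 - <<'E'
from h import *
a=cv2.imread("pics/side1.png")[95:195,250:400]
cv2.imwrite("pics/side1c.png",cv2.resize(a,None,fx=5,fy=5,interpolation=cv2.INTER_CUBIC))
s=viewer.snapshot("side")
xh=np.array([.9987,-.0506,0]);yh=np.array([.0506,.9987,0]);C=np.array([556,208,0])
for n,p in [("FL",(-85,50,114)),("FR",(-85,-50,114)),("BR",(45,-50,114)),("hFR",(-60,-65,60)),("hBR",(60,-65,60)),("hBR0",(60,-65,0))]:
    q=proj(s,C+xh*p[0]+yh*p[1]+[0,0,p[2]]); print(n,((q-[250,95])*5).round(0))
q=proj(s,status.sense()["tool_pos"]); print("tcp",((q-[250,95])*5).round())
E
```

```text
FL [220. 246.]
FR [266. 317.]
BR [429. 276.]
hFR [308. 379.]
hBR [454. 340.]
hBR0 [452. 402.]
tcp [169. 166.]
```

View pics/side1c.png

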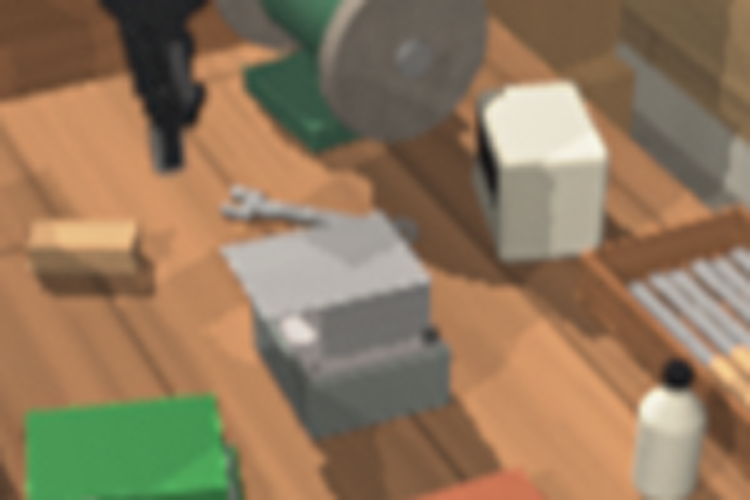

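The predicted corners match the picture within about 1 mm. Now I'll go down in front of the edge.

```bash
python3 -m crank '{"slide":[[0,-0.005,0.04],[0,-0.005,0.04],[0,0,0.04],[0,0,0.04],[0,0,0],[0.01,0,0],[0.01,0,0],[0,0,0]],"twist":[0,0,0,0,0,0,0,0]}'
python3 - <<'E'
from h import *
s=viewer.snapshot("side")
a=s["img"][95:195,230:380,::-1]
cv2.imwrite("pics/side2c.png",cv2.resize(a,None,fx=5,fy=5,interpolation=cv2.INTER_CUBIC))
E
```

```text
time: 4.1
tool_pos: [443.0, 214.6, 74.6]
tcp_rot: [-179.9, -0.3, -3.1]
ft_force: [0.6, 0.3, 0.1]
finger_gap: -0.4
```

View pics/side2c.png

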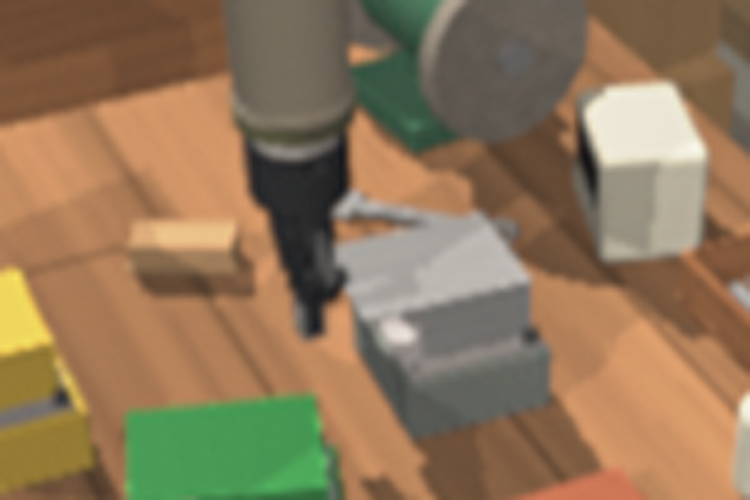

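The fingertip stands in front of the edge (crop (310,335), edge at about (350,290)). I'll raise it a little to use the tip, then creep into contact.

```bash
python3 -m crank '{"slide":[[0,0,-0.01],[0.006,0,0],[0.006,0,0],[0,0,0]],"twist":[0,0,0,0]}'
python3 -m crank '{"slide":[[0.003,0,0],[0.003,0,0],[0,0,0]],"twist":[0,0,0]}'
```

```text
time: 4.55
tool_pos: [452.0, 213.6, 81.7]
tcp_rot: [-180.0, -0.1, -3.0]
ft_force: [0.3, 0.2, 0.2]
finger_gap: -0.1
time: 4.85
tool_pos: [457.3, 213.2, 81.1]
tcp_rot: [180.0, 0.0, -3.0]
ft_force: [-0.5, -1.1, -0.4]
finger_gap: -0.3
```

```bash
python3 -m crank '{"slide":[[0.002,0,0],[0.002,0,0],[0,0,0]],"twist":[0,0,0]}'
python3 -m crank '{"slide":[[0.003,0,-0.007],[0.003,0,-0.007],[0.0035,0,-0.0065],[0.0035,0,-0.0065],[0,0,0]],"twist":[0,0,0,0,0]}'
python3 - <<'E'
from h import *
s=viewer.snapshot("side")
a=s["img"][95:195,230:380,::-1]
cv2.imwrite("pics/side3c.png",cv2.resize(a,None,fx=5,fy=5,interpolation=cv2.INTER_CUBIC))
E
```

```text
time: 5.15
tool_pos: [459.9, 213.1, 80.9]
tcp_rot: [180.0, 0.2, -3.0]
ft_force: [-6.2, -0.1, 3.4]
finger_gap: 0.2
time: 5.65
tool_pos: [474.6, 212.2, 109.5]
tcp_rot: [180.0, -0.0, -3.0]
ft_force: [-6.6, -2.4, 3.0]
finger_gap: -0.1
```

View pics/side3c.png

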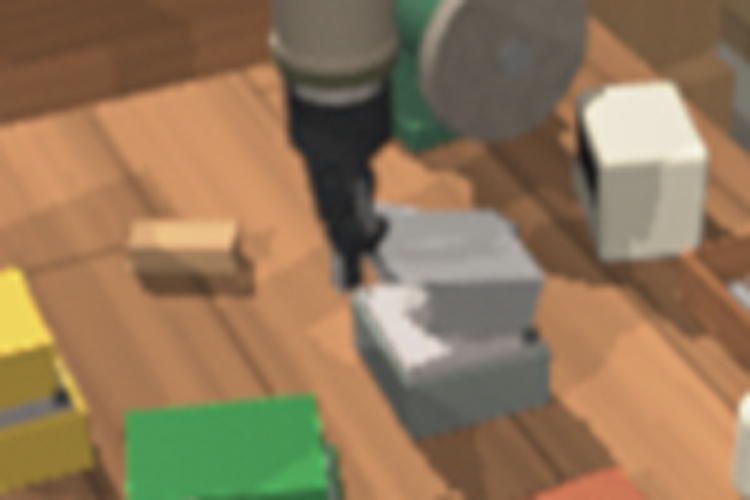

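Contact came where predicted, and the guard is rising at about 0.2 rad. I'll continue along the arc with a bit more lift.

```bash
python3 -m crank '{"slide":[[0.003,0,-0.008],[0.0035,0,-0.007],[0.004,0,-0.006],[0.004,0,-0.006],[0.0045,0,-0.006],[0.0045,0,-0.006],[0,0,0]],"twist":[0,0,0,0,0,0,0]}'
python3 - <<'E'
from h import *
s=viewer.snapshot("side")
a=s["img"][85:185,230:380,::-1]
cv2.imwrite("pics/side4c.png",cv2.resize(a,None,fx=5,fy=5,interpolation=cv2.INTER_CUBIC))
E
```

```text
time: 6.4
tool_pos: [498.8, 211.2, 148.6]
tcp_rot: [-180.0, -0.1, -3.0]
ft_force: [-0.3, 0.1, 0.7]
finger_gap: -0.1
```

View pics/side4c.png

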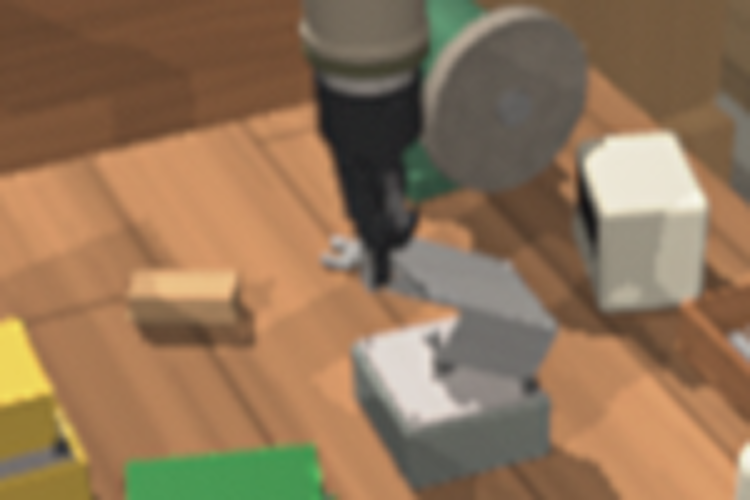

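The guard is at about 0.5 rad with the tip about 19 mm below its edge. I'll continue.

```bash
python3 -m crank '{"slide":[[0.0055,0,-0.005],[0.0055,0,-0.0045],[0.006,0,-0.004],[0.006,0,-0.0035],[0.006,0,-0.003],[0.0065,0,-0.0025],[0,0,0]],"twist":[0,0,0,0,0,0,0]}'
python3 -m crank '{"slide":[[0.0065,0,-0.0025],[0.0065,0,-0.002],[0.0065,0,-0.0015],[0.0065,0,-0.001],[0.007,0,-0.001],[0.007,0,0],[0.007,0,0],[0,0,0]],"twist":[0,0,0,0,0,0,0,0]}'
python3 - <<'E'
from h import *
s=viewer.snapshot("side")
a=s["img"][75:175,230:380,::-1]
cv2.imwrite("pics/side5c.png",cv2.resize(a,None,fx=5,fy=5,interpolation=cv2.INTER_CUBIC))
E
```

```text
time: 7.15
tool_pos: [534.1, 209.2, 170.3]
tcp_rot: [-180.0, -0.1, -3.0]
ft_force: [0.1, 0.8, 0.1]
finger_gap: 0.0
time: 7.95
tool_pos: [580.7, 206.7, 177.6]
tcp_rot: [180.0, -0.0, -3.0]
ft_force: [-0.1, -0.4, 1.1]
finger_gap: 0.2
```

View pics/side5c.png

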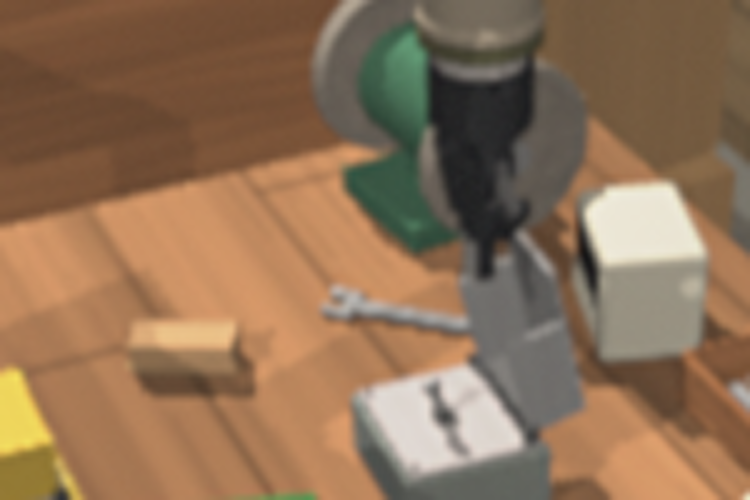

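The guard is past the tipping point. I'll back off and check that it rests open by itself.

```bash
python3 -m crank '{"slide":[[-0.015,0,0],[-0.02,0,0],[-0.02,0,0],[-0.02,0,0],[-0.005,0,0],[0,0,0],[0,0,0]],"twist":[0,0,0,0,0,0,0]}'
python3 - <<'E'
from h import *
for n in("side","top"):
    s=viewer.snapshot(n)
    a=s["img"][75:175,230:380,::-1] if n=="side" else s["img"][125:225,200:350,::-1]
    cv2.imwrite(f"pics/{n}6c.png",cv2.resize(a,None,fx=5,fy=5,interpolation=cv2.INTER_CUBIC))
    xh=np.array([.9987,-.0506,0]);C=np.array([556,208,0])
    o=np.array([230,75]) if n=="side" else np.array([200,125])
    for p in [(84,200),(-18.7,98.6),(8.7,98.6)]:
        print(n,p,((proj(s,C+xh*p[0]+[0,0,p[1]])-o)*5).round())
E
```

```text
time: 8.7
tool_pos: [500.6, 211.0, 178.1]
tcp_rot: [-180.0, -0.0, -3.0]
ft_force: [0.2, -0.4, -0.4]
finger_gap: 0.0
side (84, 200) [552. 232.]
side (-18.7, 98.6) [425. 377.]
side (8.7, 98.6) [459. 369.]
top (84, 200) [245.  42.]
top (-18.7, 98.6) [259. 256.]
top (8.7, 98.6) [262. 209.]
```

View pics/side6c.png

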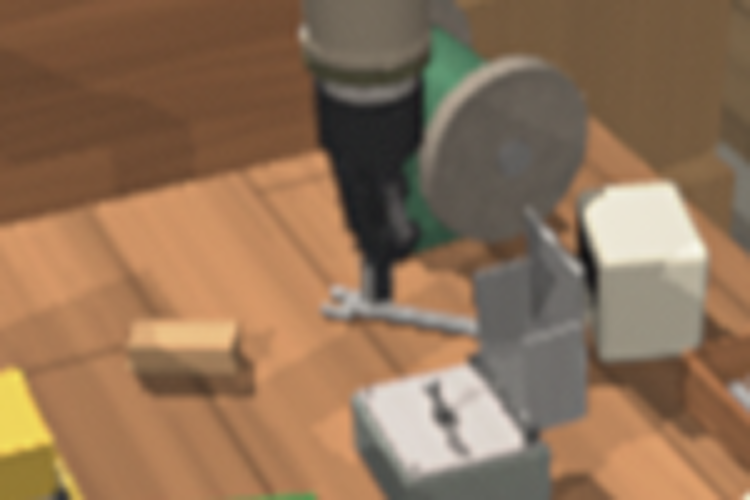

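View pics/top6c.png

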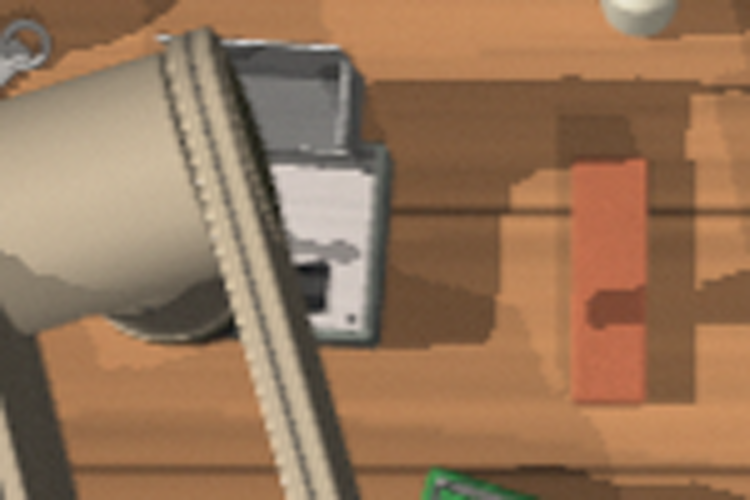

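The guard stands open at its stop: the edge is at about (553,240) in the crop, predicted (552,232). The toggle leans to the front at (433,385). Next I'll go down in front of it and push.

```bash
python3 -m crank '{"slide":[[0,0,0.03],[0,0,0.03],[0,0,0.02],[0,0,0.011],[0,0,0]],"twist":[0,0,0,0,0]}'
python3 - <<'E'
from h import *
s=viewer.snapshot("side")
a=s["img"][85:185,230:380,::-1]
cv2.imwrite("pics/side7c.png",cv2.resize(a,None,fx=5,fy=5,interpolation=cv2.INTER_CUBIC))
E
```

```text
time: 9.3
tool_pos: [499.1, 210.5, 84.9]
tcp_rot: [179.9, 0.2, -3.0]
ft_force: [0.5, 0.3, -0.8]
finger_gap: 0.2
```

View pics/side7c.png

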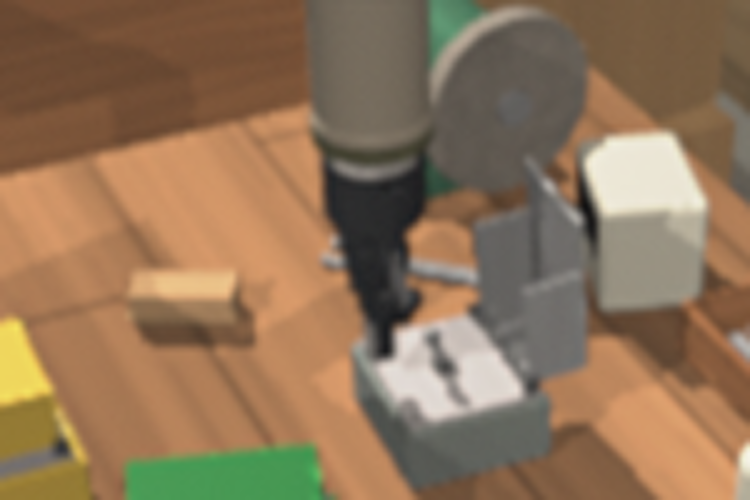

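```bash
python3 -m crank '{"slide":[[0.008,0,0],[0.008,0,0],[0.008,0,0],[0.008,0,0],[0.006,0,0],[0.002,0,0],[0,0,0]],"twist":[0,0,0,0,0,0,0]}'
python3 -m crank '{"slide":[[0.002,0,0],[0.002,0,0],[0,0,0]],"twist":[0,0,0]}'
python3 -m crank '{"slide":[[0.002,0,0],[0,0,0]],"twist":[0,0]}'
```

```text
time: 10.05
tool_pos: [540.3, 208.8, 86.7]
tcp_rot: [180.0, -0.0, -3.0]
ft_force: [0.6, -0.1, 0.7]
finger_gap: -0.2
time: 10.35
tool_pos: [543.7, 208.6, 86.5]
tcp_rot: [180.0, 0.0, -3.0]
ft_force: [-1.6, 0.3, -0.8]
finger_gap: 0.0
time: 10.55
tool_pos: [544.3, 208.6, 86.1]
tcp_rot: [180.0, 0.2, -3.0]
ft_force: [-7.5, 0.3, 2.4]
finger_gap: 0.1
```

```bash
python3 -m crank '{"slide":[[0.001,0,0],[0.001,0,0],[0,0,0],[0,0,0]],"twist":[0,0,0,0]}'
python3 -m crank '{"slide":[[-0.005,0,0],[-0.015,0,0],[-0.02,0,0],[-0.01,0,0],[0,0,0]],"twist":[0,0,0,0,0]}'
python3 - <<'E'
from h import *
s=viewer.snapshot("side")
a=s["img"][85:185,230:380,::-1]
cv2.imwrite("pics/side8c.png",cv2.resize(a,None,fx=5,fy=5,interpolation=cv2.INTER_CUBIC))
E
```

```text
time: 10.95
tool_pos: [544.8, 208.7, 86.0]
tcp_rot: [179.9, 0.4, -3.0]
ft_force: [-15.2, 0.6, 6.8]
finger_gap: 0.1
time: 11.45
tool_pos: [497.3, 211.3, 86.9]
tcp_rot: [-180.0, -0.0, -3.0]
ft_force: [0.7, 0.3, 0.2]
finger_gap: -0.1
```

View pics/side8c.png

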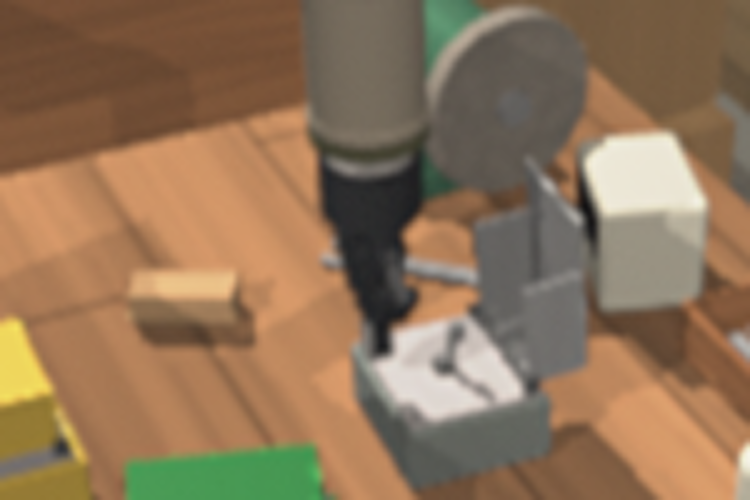

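The toggle now leans to the hinge, with its tip at about (457,328), against (433,335) before. The firm stop (15 N over 0.5 mm) suggests it's at the end. I'll check the lean in a larger crop.

```bash
python3 - <<'E'
from h import *
s=viewer.snapshot("side")
o=np.array([305,142])
a=s["img"][142:182,305:345,::-1]
im=cv2.resize(a,None,fx=14,fy=14,interpolation=cv2.INTER_CUBIC)
xh=np.array([.9987,-.0506,0]);C=np.array([555.5,208,0])
import math
for th,c in [(0,(255,0,0)),(.55,(0,255,255)),(.7,(0,0,255))]:
    q=C+xh*(-5+40*math.sin(th-.35))+[0,0,61+40*math.cos(th-.35)]
    p=(proj(s,q)-o+.5)*14; print(th,p); cv2.circle(im,tuple(int(x) for x in p),4,c,-1)
p=(proj(s,C+xh*-5+[0,0,61])-o+.5)*14; cv2.circle(im,tuple(int(x) for x in p),4,(0,255,0),-1)
cv2.imwrite("pics/tog.png",im)
E
```

```text
0 [146.29897245 125.33553913]
0.55 [219.83386475 102.22211866]
0.7 [239.37509432 102.34529533]
```

View pics/tog.png

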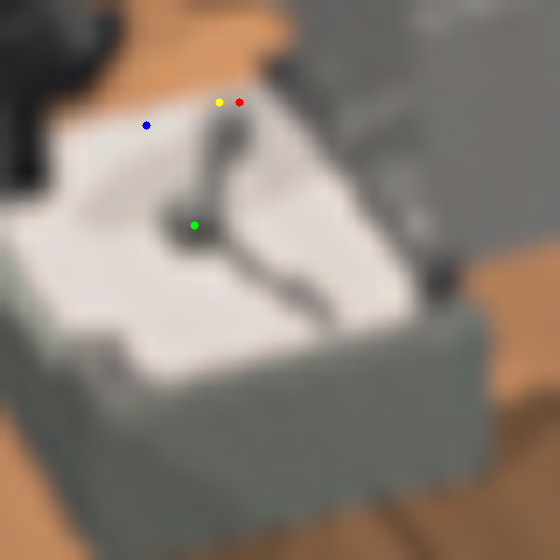

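The tip-to-boss slope is 0.39, against 0.37 predicted for 0.7 rad and 0.21 for 0.55 rad, so the toggle is fully on. Now I'll go up, over and behind the guard.

```bash
python3 -m crank '{"slide":[[0,0,-0.03],[0,0,-0.04],[0,0,-0.04],[0,0,-0.03],[0,0,-0.01],[0,0,0]],"twist":[0,0,0,0,0,0]}'
python3 -m crank '{"slide":[[0.03,0,0],[0.04,0,0],[0.04,0,0],[0.04,0,0],[0.03,0,0],[0.01,0,0],[0,0,0]],"twist":[0,0,0,0,0,0,0]}'
python3 - <<'E'
from h import *
s=viewer.snapshot("side")
a=s["img"][65:165,230:380,::-1]
cv2.imwrite("pics/side9c.png",cv2.resize(a,None,fx=5,fy=5,interpolation=cv2.INTER_CUBIC))
E
```

```text
time: 12.15
tool_pos: [499.7, 211.4, 238.8]
tcp_rot: [-179.9, -0.2, -3.0]
ft_force: [0.4, 0.9, -0.6]
finger_gap: 0.1
time: 12.85
tool_pos: [688.0, 200.2, 232.5]
tcp_rot: [179.9, 0.3, -3.1]
ft_force: [-0.1, -0.3, -0.0]
finger_gap: -0.1
```

View pics/side9c.png

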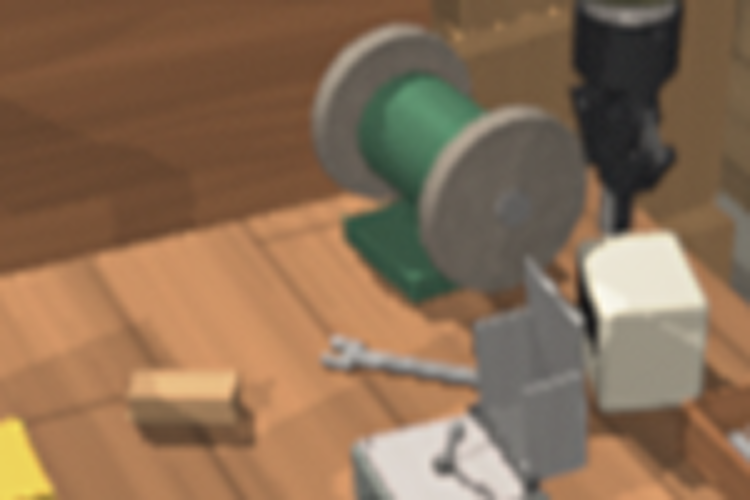

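```bash
python3 -m crank '{"slide":[[0,0,0.02],[0,0,0.03],[0,0,0.017],[0,0,0],[-0.01,0,0],[-0.01,0,0],[-0.005,0,0],[0,0,0]],"twist":[0,0,0,0,0,0,0,0]}'
python3 -m crank '{"slide":[[-0.008,0,0],[-0.008,0,0],[-0.008,0,0],[-0.008,0,0],[-0.008,0,0],[-0.008,0,0],[0,0,0]],"twist":[0,0,0,0,0,0,0]}'
python3 - <<'E'
from h import *
s=viewer.snapshot("side")
a=s["img"][75:175,230:380,::-1]
cv2.imwrite("pics/side10c.png",cv2.resize(a,None,fx=5,fy=5,interpolation=cv2.INTER_CUBIC))
E
```

```text
time: 13.7
tool_pos: [662.7, 202.8, 171.2]
tcp_rot: [-180.0, -0.1, -3.0]
ft_force: [0.0, 0.3, 1.5]
finger_gap: 0.2
time: 14.4
tool_pos: [613.7, 205.2, 169.7]
tcp_rot: [180.0, 0.0, -3.0]
ft_force: [-0.1, 0.2, -0.5]
finger_gap: 0.4
```

View pics/side10c.png

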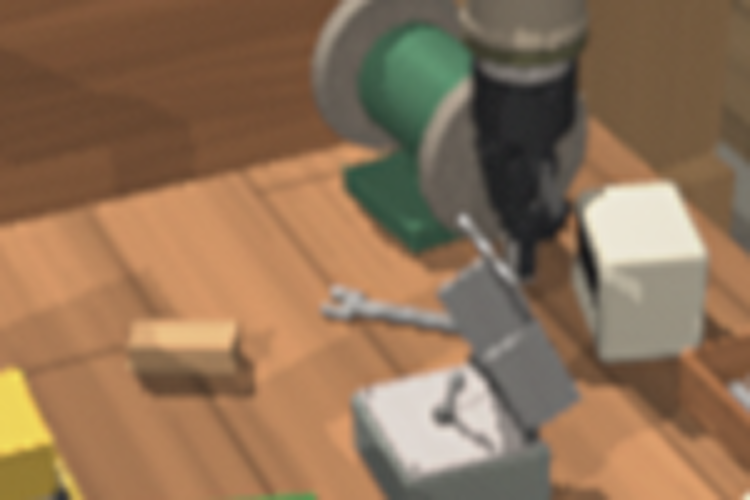

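The guard is tipping forward at about 1.05 rad. I'll push on past the balance point.

```bash
python3 -m crank '{"slide":[[-0.008,0,0],[-0.008,0,0],[-0.008,0,0],[-0.008,0,0],[-0.008,0,0],[-0.008,0,0],[0,0,0]],"twist":[0,0,0,0,0,0,0]}'
python3 -m crank '{"slide":[[0,0,0],[0,0,0],[0,0,0],[0,0,0],[0,0,0]],"twist":[0,0,0,0,0]}'
python3 - <<'E'
from h import *
s=viewer.snapshot("side")
a=s["img"][75:175,230:380,::-1]
cv2.imwrite("pics/side11c.png",cv2.resize(a,None,fx=5,fy=5,interpolation=cv2.INTER_CUBIC))
E
```

```text
time: 15.15
tool_pos: [565.9, 207.7, 169.9]
tcp_rot: [-180.0, 0.0, -3.0]
ft_force: [0.5, -0.2, 1.4]
finger_gap: -0.1
time: 15.65
tool_pos: [567.0, 207.5, 169.7]
tcp_rot: [180.0, 0.0, -3.0]
ft_force: [0.5, 0.3, -0.4]
finger_gap: 0.0
```

View pics/side11c.png

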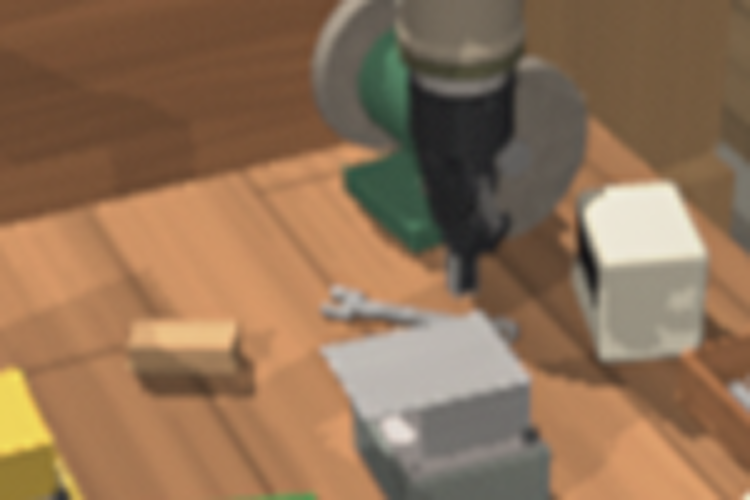

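The guard has dropped shut: its front corner is at (322,348), the same place as before. I'll lift clear and check everything.

```bash
python3 -m crank '{"slide":[[0,0,-0.03],[0,0,-0.03],[0,0,-0.02],[0,0,0],[0,0,0],[0,0,0]],"twist":[0,0,0,0,0,0]}'
python3 - <<'E'
from h import *
for n in("side","top"):
    s=viewer.snapshot(n); cv2.imwrite(f"pics/{n}12.png",s["img"][:,:,::-1])
a=cv2.imread("pics/side1.png");b=cv2.imread("pics/side12.png")
d=(cv2.absdiff(a,b).max(2)>45).astype(np.uint8)
n,_,st,_=cv2.connectedComponentsWithStats(d)
print([list(x) for x in st[1:] if x[4]>8])
cv2.imwrite("pics/s12c.png",cv2.resize(b[95:255,250:400],None,fx=3.6,fy=3.6,interpolation=cv2.INTER_CUBIC))
E
```

```text
time: 16.3
tool_pos: [566.2, 207.3, 248.1]
tcp_rot: [180.0, 0.1, -3.0]
ft_force: [-0.3, 1.0, 0.9]
finger_gap: -0.2
[[np.int32(0), np.int32(0), np.int32(227), np.int32(108), np.int32(4799)], [np.int32(157), np.int32(0), np.int32(65), np.int32(2), np.int32(67)], [np.int32(242), np.int32(0), np.int32(14), np.int32(2), np.int32(26)], [np.int32(206), np.int32(0), np.int32(67), np.int32(33), np.int32(393)], [np.int32(277), np.int32(0), np.int32(72), np.int32(21), np.int32(778)], [np.int32(281), np.int32(9), np.int32(18), np.int32(26), np.int32(348)], [np.int32(44), np.int32(21), np.int32(66), np.int32(120), np.int32(1555)], [np.int32(298), np.int32(20), np.int32(20), np.int32(15), np.int32(155)], [np.int32(157), np.int32(40), np.int32(105), np.int32(22), np.int32(917)], [np.int32(277), np.int32(45), np.int32(6), np.int32(3), np.int32(12)], [np.int32(238), np.int32(47), np.int32(5), np.int32(3), np.int32(9)], [np.int32(156), np.int32(61), np.int32(7), np.int32(2), np.int32(12)], [np.int32(165), np.int32(60), np.int32(10), np.int32(2), np.int32(17)], [np.int32(310), np.int32(62), np.int32(25
[... 949 characters left out ...]
(5), np.int32(5), np.int32(11)], [np.int32(325), np.int32(227), np.int32(88), np.int32(173), np.int32(4811)], [np.int32(400), np.int32(244), np.int32(101), np.int32(127), np.int32(3895)], [np.int32(463), np.int32(280), np.int32(13), np.int32(6), np.int32(18)], [np.int32(169), np.int32(303), np.int32(6), np.int32(10), np.int32(29)], [np.int32(491), np.int32(315), np.int32(11), np.int32(13), np.int32(49)], [np.int32(171), np.int32(340), np.int32(37), np.int32(60), np.int32(1191)], [np.int32(263), np.int32(357), np.int32(18), np.int32(34), np.int32(79)], [np.int32(448), np.int32(377), np.int32(4), np.int32(5), np.int32(9)], [np.int32(450), np.int32(396), np.int32(6), np.int32(4), np.int32(17)]]
```

View pics/s12c.png

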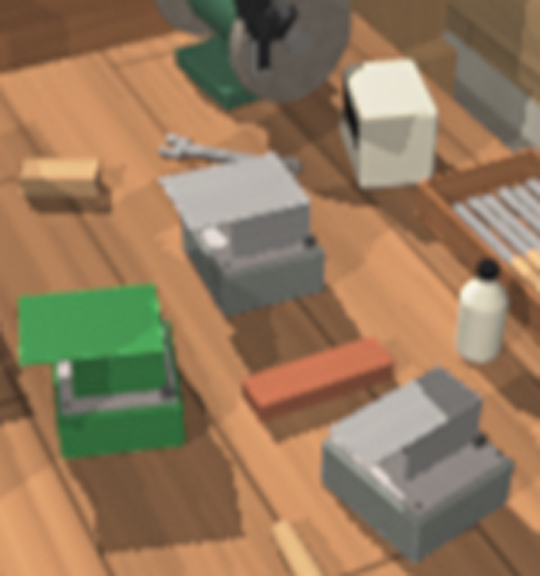

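View pics/top12.png

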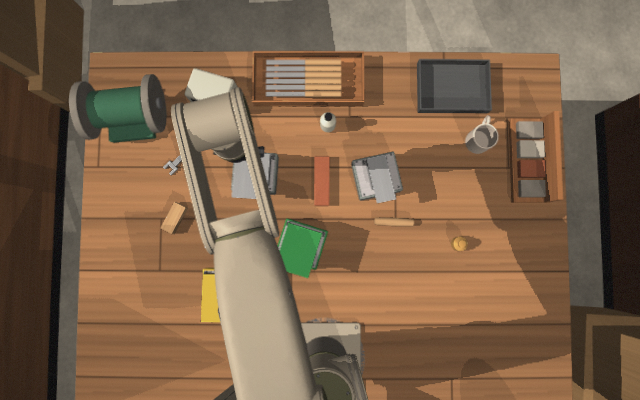

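The wide guard is shut, and the narrow guard and loose things sit where they were. The remaining differences in the pictures are the arm and shadows. The robot is clear with no force, so I'm handing in.

```bash
python3 -c "
from bench import hand_in
print(hand_in())"
```

```text
the job is handed in; nothing more can be done
None
```

The big grindstone's toggle is on and its wide guard is shut again. The job is handed in, at about 16.4 s of the 58 s allowed. `hand_in()` gives no verdict.

- **Opening:** The tool could only point straight down, so I pressed the shut fingers against the guard's free edge from the front, tip below it. I followed the edge's arc past the balance point, and it stayed open at its stop by itself.
- **Toggle:** I pushed it against its end stop, where the force reached about 15 N over less than 1 mm. In the picture its lean slope was 0.39, against 0.37 predicted for 0.7 rad and 0.21 for 0.55 rad. The marks I drew for the tip sat about 2 px off the image, so I relied on the slope and the firm stop.
- **Closing:** I went over and behind the guard and pushed it forward until it dropped shut.
- **Last checks:** By eye, the wide guard was back at its starting outline, and the narrow guard and all loose things looked unmoved. The arm was clear with about 1 N on the wrist, which is noise. The toggle can't be seen clearly under the shut guard, so its on state rests on the check made just before closing. The before/after picture comparison showed only the arm and what I took to be shadows, so it was no precise test of movement.

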